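Slide a heat-sink length past the solder-reel post into the stock bay

TASK

Put the long finned heat-sink length away in the empty bay of the plywood stock tray: by pushing it along the bench with the fingertips, angle one end in past the solder-reel post that stands in the mouth, then push the other end in after it, until the length lies against the bay's back rail along its whole length. Only push it; do not grip it between the fingers, lift it or tip it, and leave the other things on the bench where they are. Finish with the hand clear of everything.

Things in the scene. Friction and masses are not known exactly. Their poses are not given: they have to be found in the camera images.
- heatsink: loose black-anodised aluminium heat-sink length, 40 mm wide (its x), 240 mm long (its y), 22 mm high, fins up and running lengthwise, flat sides and ends that can be pushed anywhere; 0.2-0.45 kg. Origin: centre of its underside. Starts flat on the bench in front of the bay (robot's side), roughly parallel to it. Either end may go in first, either side may face the rail
- heatsink_left (a point): centre of the heat sink's end face on its +y side, 11 mm above its underside
- heatsink_right (a point): centre of the heat sink's end face on its -y side, 11 mm above its underside
- bay: fixed plywood stock tray on the bench, walls 12 mm thick, 30 mm high. Front bay: empty, floorless, open towards the robot. Origin: bench level, middle of the mouth; x points into the bay, y along the mouth. Cheeks' inner faces at y = +140 and -140 mm, running from the mouth (x = 0) to x = 177 mm; back rail's front face at x = 100 mm. Behind it a rear lane full of stock
- post: fixed solder-reel post at the mouth of the bay, left or right of its middle (85 to 100 mm along bay y, 15 to 25 mm in front of the mouth), blocking straight broadside entry: foot disc 56 mm diameter, 6 mm high; reel 52 mm diameter up to 46 mm; nut up to 57 mm. Origin: its axis at bench level. A flat empty socket disc on the other side is no obstacle
- tip_cleaner: bystander: open steel tin with brass wool, 62 mm diameter, 46 mm high over the wool, beside one end of the tray; origin centre of its underside
- flux_tin: bystander: flat tin of amber flux, 60 mm diameter, 20 mm high, beside the other end of the tray; origin centre of its underside
- screwdriver: bystander: black-handled screwdriver lying on the bench to the robot's left, about 200 mm long along its x; origin near its middle
There are look-alikes about, which are no part of the job. There is more than one size of the heatsink; the job needs the largest.

How it is judged (in metres and radians):
On the way, in this order (a step that is already met when the one before it is completed fails the run):
1. one end of the heat sink is in the bay past the post while the other end is still outside (((x of heatsink_left in the frame of bay above 0.03 m and x of heatsink_right in the frame of bay below 0 m) or (x of heatsink_right in the frame of bay above 0.03 m and x of heatsink_left in the frame of bay below 0 m))), for 0.1 s.
2. the other end is in the bay too (x of each of heatsink_left, heatsink_right in the frame of bay above 0.045 m), for 0.1 s.
At the end, for the whole second after the job is handed in: the heat sink lies flat and at rest on the bench inside the bay, between the cheeks, both ends within 8 mm of the back rail (x of heatsink_left in the frame of bay between 0.072 and 0.09 m and x of heatsink_right in the frame of bay between 0.072 and 0.09 m and y of heatsink in the frame of bay between -0.025 and 0.025 m and height (world z) of heatsink below 0.004 m and angle between heatsink's own z axis and vertical below 0.05 rad and linear speed of heatsink below 0.01 m/s and angular speed of heatsink below 0.05 rad/s); the robot touches nothing.
It fails at once if the heat sink is lifted or tipped (height (world z) of heatsink above 0.012 m or angle between heatsink's own z axis and vertical above 0.2 rad).
It fails at once if the heat sink is taken between the fingers (the grasp point is down inside its outline) (x of the grasp point in the frame of heatsink between -0.014 and 0.014 m and y of the grasp point in the frame of heatsink between -0.115 and 0.115 m and z of the grasp point in the frame of heatsink below 0.034 m).
It fails at once if a bystander is moved (distance of any of tip_cleaner, flux_tin, screwdriver from where it was at the start of the episode above 0.02 m).
It also fails if it takes over 67 s, if anything falls off the work surface, if the arm or the gripper's body presses on something with over 40 N, if the wrist force passes 120 N, or if a joint passes its speed limit or range.

ROBOT

A 6-joint arm with a two-finger parallel gripper is mounted at the origin on the work surface. World frame = base frame: x ahead of the robot, y to its left, z up, the work surface at z = 0. Lengths are in mm, angles in rad, forces in N, time in s.
With the tool pointing down it reaches from about 275 to 825 mm from the base axis. Payload 5.2 kg.
Tool frame: the origin (TCP) lies at the very end of the fingers, on their centre line; the grasp point (between the pads) lies 19 mm behind it; z points along the fingers, y is the line along which they close (so a half turn about z gives the same grasp; the last joint's range is limited). The gripper opens to 93 mm and grips with 3 to 60 N. Pads are 15 mm wide; open, the fingers measure 128 mm over their backs; the gripper's body (75 mm by 188 mm) begins 65 mm behind the grasp point.
Start: joints at [1.024, 0.259, 1.535, -0, 1.348, -0.203], TCP at [185.365, 517.827, 218.653] pointing down, gripper open.
Joint ranges: [-3.14, 3.14], [-0.91, 2.08], [0.19, 2.58], [-1.22, 4.36], [0.22, 2.71], [-3.12, 3.12]. Speed limits (rad/s): [2.57, 2.57, 3.14, 3.14, 3.14, 3.14].

INTERFACE

Orientations are given as [roll, pitch, yaw] about the fixed x, y, z axes, in that order (R = Rz(yaw) Ry(pitch) Rx(roll)).
In Python, from bench import robot gives the robot as it stands. The module is installed in compiled form; this text tells all that it offers. Calls block until the motion is done:
- robot.move_ptp(position, orientation): joint-space move of the TCP to a pose.
- robot.move_linear(position, ori=None, speed=150, f_stop=None): straight line of the TCP; ori=None keeps the orientation; speed is the mean speed in mm/s. With f_stop (N) it stops when the force on the tool has changed by that much, and returns True; else False.
- robot.move_j(angles): joint-space move.
- robot.move_gripper(opening): opening from 0.0 (shut) to 1.0 (fully open); the grip force is fixed at half the most; returns when the fingers have stopped.
- robot.sleep(seconds).
- robot.inverse_kinematics(position, orientation): joint angles nearest the present ones, or None.
- robot.get_image(name): name is "side" or "top"; returns a dict with "img" (420x560x3 uint8, blue, green, red), "fovy" (degrees; the focal length in pixels is half the picture's height over the tangent of half this angle, whatever the lens; pixels are square), "cx", "cy" (the principal point, pixels), "eye" and "orientation" of the camera in the world. Camera axes: x right, y down, z forward; pixel columns grow to the right and rows downward; lengths in mm; the calibration is good to about 2 mm. A picture is of the moment at which its call begins. There is no depth.
A pose or a line that the arm cannot do raises robot.MotionError and nothing moves.
- robot.hand_in(): hands the job in; it is judged then, once.
Readings, each from a call of its own:
- robot.current_t(): time.
- robot.current_qpos(): joint angles.
- robot.current_joint_vel(): joint speeds.
- robot.current_joint_efforts(): joint torques, N m.
- robot.current_tcp_pos(): TCP position.
- robot.current_eef_rot(): TCP orientation.
- robot.current_contact_force(): force on the tool from outside, world axes, zero at the start.
- robot.current_ft_torque(): the same for the moment, N m.
- robot.current_gripper_width(): opening from 0.0 (shut) to 1.0 (fully open).
- robot.current_finger_force(): force on a finger pad.
Only numpy, scipy, OpenCV 4.12 (cv2) and the standard library are available. Lean on these libraries where they do the work, as an engineer would, in place of code of your own. Each camera call takes 0.05 s, during which the arm holds its last target. There are 200 camera calls.

## Working session

There is one attempt and no reset: what is moved stays moved. The work goes in short steps, each a Python script; the robot and the scene stay as the last script left them, time stands still between calls to the robot, and variables do not carry over. Pictures are saved under pics/ and viewed, at most 10 in all, crops included, and the job is handed in when it is done.

```bash
mkdir -p pics; python3 - <<'E'
from bench import robot
import cv2
for n in("top","side"):
    d=robot.get_image(n); cv2.imwrite(f"pics/{n}0.png",d["img"]); print(n,d["fovy"],d["cx"],d["cy"],d["eye"],d["orientation"])
print(robot.current_t(),robot.current_eef_rot())
E
```

```text
top 46.41240007727004 279.4573884575856 210.10982343841226 [ 410.43220524   80.50412128 1123.14998174] [-3.06910517 -0.01026379 -1.58341242]
side 52.50661158685759 276.7666497005775 206.88242444780354 [ 375.21309748 -813.66569137  577.68944751] [-2.10336553  0.01283487 -0.15869216]
0.1 [-3.13999087e+00 -3.39062525e-04  2.79778077e+00]
```

View pics/top0.png

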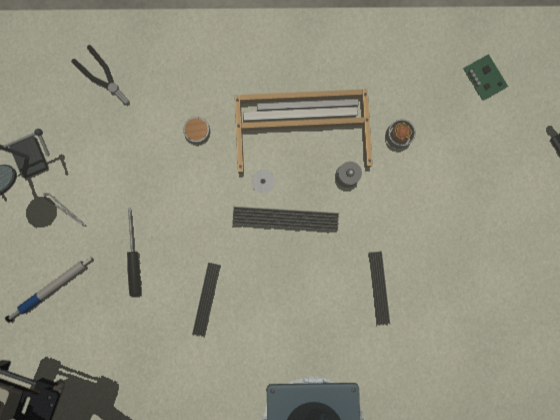

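View pics/side0.png

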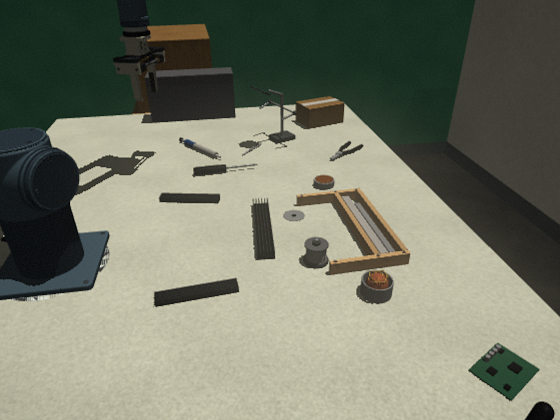

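The top view shows three dark finned lengths: A (285,219), about 105 px long; B (206,300), about 75 px; C (379,288), about 75 px. A is the longest and lies in front of the bay, so it's my choice. The post is at (349,173), on the right (-y). The socket disc at (263,181) is flat, and the tray mouth ends are at about (240,172) and (370,165). Next I'll measure these and check A in a crop.

```bash
cat > h.py <<'E'
from bench import robot
import cv2, numpy as np
from scipy.spatial.transform import Rotation as R
def ray(d,uv,z):
    f=210/np.tan(np.radians(d["fovy"]/2)); uv=np.atleast_2d(np.asarray(uv,float))
    v=np.c_[(uv[:,0]-d["cx"])/f,(uv[:,1]-d["cy"])/f,np.ones(len(uv))]@R.from_euler("xyz",d["orientation"]).as_matrix().T
    e=np.array(d["eye"]); return (e+v*((z-e[2])/v[:,2])[:,None])[:,:2]
def blobs(m,amin=60):
    cs,_=cv2.findContours(m.astype(np.uint8)*255,cv2.RETR_EXTERNAL,cv2.CHAIN_APPROX_NONE)
    return [c for c in cs if cv2.contourArea(c)>amin]
def dark(img): return img.max(2)<85
def sink(d,img=None):
    """longest dark blob inside work area -> centre, end(+y), end(-y) in world, z=22 top"""
    best=None
    for c in blobs(dark(d["img"] if img is None else img)):
        p=ray(d,c[:,0,:],20).astype(np.float32); (ctr,sz,a)=cv2.minAreaRect(p)
        if 200<max(sz)<280 and 25<min(sz)<60:
            b=cv2.boxPoints((ctr,sz,a)); s=[np.linalg.norm(b[i]-b[(i+1)%4]) for i in (0,1)]
            i=int(np.argmin(s)); e=[(b[i]+b[i+1])/2,(b[i+2]+b[(i+3)%4])/2]; e.sort(key=lambda q:-q[1])
            best=(np.array(ctr),e[0],e[1],sz)
    return best
E
python3 - <<'E'
from h import *
d=robot.get_image("top"); img=d["img"]
print("sink",sink(d))
hsv=cv2.cvtColor(img,cv2.COLOR_BGR2HSV)
print("px wood",hsv[150,241],"bench",hsv[250,300],"sink",img[219,285],"post",hsv[178,340],hsv[165,345])
w=(hsv[...,1]>95)&(hsv[...,0]>8)&(hsv[...,0]<25)&(hsv[...,2]>80)
for c in blobs(w,100):
    r=cv2.minAreaRect(ray(d,c[:,0],30).astype(np.float32)); print("wood",cv2.boundingRect(c),r)
    if r[1][0]>200 and r[1][1]>100: print(cv2.boxPoints(r))
g=(hsv[...,2]<135); g[:155]=0; g[195:]=0; g[:,:330]=0; g[:,362:]=0
for c in blobs(g): print("post",cv2.boundingRect(c),ray(d,cv2.minEnclosingCircle(c)[0],46),cv2.minEnclosingCircle(c))
print("post nut",ray(d,[350,173],57))
print("manual", ray(d,[[240,172],[370,165],[263,181]],[30,30,0]) if 0 else ray(d,[[240,172],[370,165]],30))
cv2.imwrite("pics/crop0.png",cv2.resize(img[85:245,225:425],None,fx=4,fy=3.75,interpolation=cv2.INTER_CUBIC) if 0 else cv2.resize(img[90:240,225:425],None,fx=4,fy=4,interpolation=cv2.INTER_CUBIC))
E
```

```text
sink (array([741.97918701,  12.90049744]), array([755.0451 , 152.00896], dtype=float32), array([ 728.91327, -126.20796], dtype=float32), (279.44146728515625, 48.838680267333984))
px wood [ 17 103 163] bench [ 30  31 157] sink [71 76 78] post [ 26  17 105] [ 26  16 113]
wood (393, 122, 19, 19) ((665.8895263671875, -212.71664428710938), (40.15728759765625, 36.00307846069336), 43.51771926879883)
wood (185, 119, 22, 21) ((675.8056030273438, 255.78350830078125), (47.48655319213867, 45.89196014404297), 89.4314193725586)
wood (235, 90, 137, 82) ((671.3939819335938, 13.145675659179688), (174.0608673095703, 300.884765625), 2.1669180393218994)
post (335, 162, 27, 30) [[562.05032651 -84.3296538 ]] ((347.8768005371094, 176.2463836669922), 15.538859367370605)
post nut [[567.63828306 -87.48299223]]
manual [[ 576.63193436  155.92051807]
 [ 589.319422   -137.36646229]]
```

View pics/crop0.png

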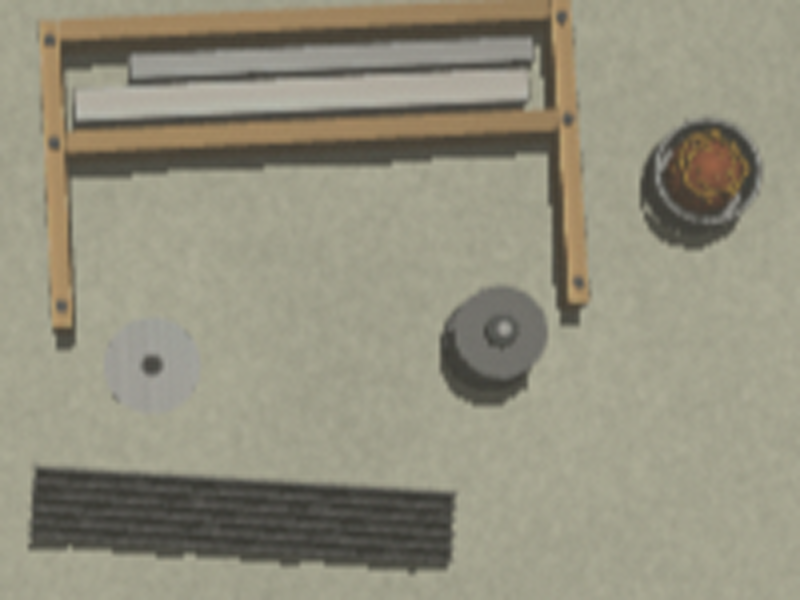

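The crop confirms A: a black finned length with corners at crop px (37,467), (455,492), (449,569) and (30,547). The reel post is at crop (501,333). The cheeks' inner front corners are at (74,326) and (567,304), and the rail front edge runs (65,155)–(553,131). The automatic "sink" result actually picked up the tray's shadow, so I'll cast the crop points instead.

```bash
python3 - <<'E'
from h import *
d=robot.get_image("top"); g=lambda pts,z: ray(d,np.array(pts)/4+[225-.375,90-.375],z)
s=g([(37,467),(455,492),(449,569),(30,547)],22); print("sink",s,[np.linalg.norm(s[i]-s[(i+1)%4]) for i in range(4)],s.mean(0))
c=g([(74,326),(567,304),(65,155),(553,131)],30); print("bay",c, np.linalg.norm(c[0]-c[1]),np.linalg.norm(c[2]-c[3]))
o=(c[0]+c[1])/2; ey=c[0]-c[1]; ey/=np.linalg.norm(ey); ex=np.array([ey[1],-ey[0]])
ex=ex if ex[0]>0 else -ex
print("o",o,"yaw",np.arctan2(ex[1],ex[0]))
B=lambda p:np.c_[(p-o)@ex,(p-o)@ey]
p=np.r_[g([(500,333)],46),g([(503,327)],57),]; print("post",p,B(p)); print("bayframe c",B(c),"sink",B(s))
print("tins",B(g([(708,168)],46)),B(ray(d,[196,130],20)))
E
```

```text
sink [[499.90316862 170.79169243]
 [482.98034592 -64.65363409]
 [439.62668959 -60.34906802]
 [454.87711378 174.98430449]] [np.float64(236.0527138393641), np.float64(43.566831495461074), np.float64(235.8269951778959), np.float64(45.22083159574432)] [469.34682948  55.1933237 ]
bay [[ 578.53848799  148.88479558]
 [ 587.98550987 -129.13309032]
 [ 676.16835863  153.26610871]
 [ 687.19483829 -123.69637956]] 278.1783440577021 277.1818954461721
o [583.26199893   9.87585263] yaw 0.03396683781422712
post [[569.54927991 -88.38872508]
 [571.22998142 -88.3916587 ]] [[-17.04190448 -97.74220883]
 [-15.36227205 -97.80221789]]
bayframe c [[-2.73792594e-16  1.39089172e+02]
 [ 2.73792594e-16 -1.39089172e+02]
 [ 9.77223467e+01  1.40152418e+02]
 [ 9.93367351e+01 -1.37024776e+02]] sink [[ -77.8459962   163.65391216]
 [-102.75485302  -71.08090112]
 [-145.93731781  -65.30651453]
 [-122.70369683  169.37320447]]
tins [[  70.58980055 -219.41093639]] [[100.92436595 243.08427386]]
```

```bash
cat >> h.py <<'E'
O=np.array([583.3,9.9]); BY=0.034
EX=np.array([np.cos(BY),np.sin(BY)]); EY=np.array([-EX[1],EX[0]])
w=lambda p:O+p[0]*EX+p[1]*EY            # bay -> world
def bayf(p): p=np.atleast_2d(p)-O; return np.c_[p@EX,p@EY]
def nu(th): return np.array([np.cos(th),np.sin(th)]),np.array([np.sin(th),-np.cos(th)])
def hand(c,th,s,off=27.5):              # TCP (bay) beside the sink at c,th
    n,u=nu(th); return np.array(c)+s*u-off*n
def go(p,th,z=6,speed=80,**k):
    return robot.move_linear([*w(p),z],[np.pi,0,BY+th],speed=speed,**k)
def look(name):                         # picture crop x4 of the bay region
    d=robot.get_image("top"); cv2.imwrite(f"pics/{name}.png",cv2.resize(d["img"][90:240,225:425],None,fx=4,fy=4,interpolation=cv2.INTER_CUBIC))
E
python3 - <<'E'
from h import *
c=np.array([-110.5,48.5]); th=-.1; s=30
robot.move_ptp([*w(hand(c,th,s,60)),110],[np.pi,0,BY+th])
go(hand(c,th,s,60),th,speed=120); go(hand(c,th,s,30),th,speed=60)
cor=c-100*nu(th)[1]
for t in np.linspace(th,.49,6)[1:]:
    c=cor+100*nu(t)[1]; go(hand(c,t,s),t,speed=60)
n,u=nu(.49); c=c+n*(12-c@n); go(hand(c,.49,s),.49,speed=60)
print("expected",c,robot.current_contact_force(),robot.current_tcp_pos(),w(hand(c,.49,s)))
go(hand(c,.49,s,70),.49); robot.move_linear([*w(hand(c,.49,s,70)),120])
robot.move_ptp([*w(c-u*190),140],[np.pi,0,BY+.49]); robot.move_gripper(0.0)
print(robot.current_t()); look("a1")
E
```

```text
expected [-26.06970192  74.37362775] [-0.42298498  0.82332318 -0.005616  ] [546.31003536  43.88608232   5.96570209] [545.9173918   43.61014884]
10.5667
```

View pics/a1.png

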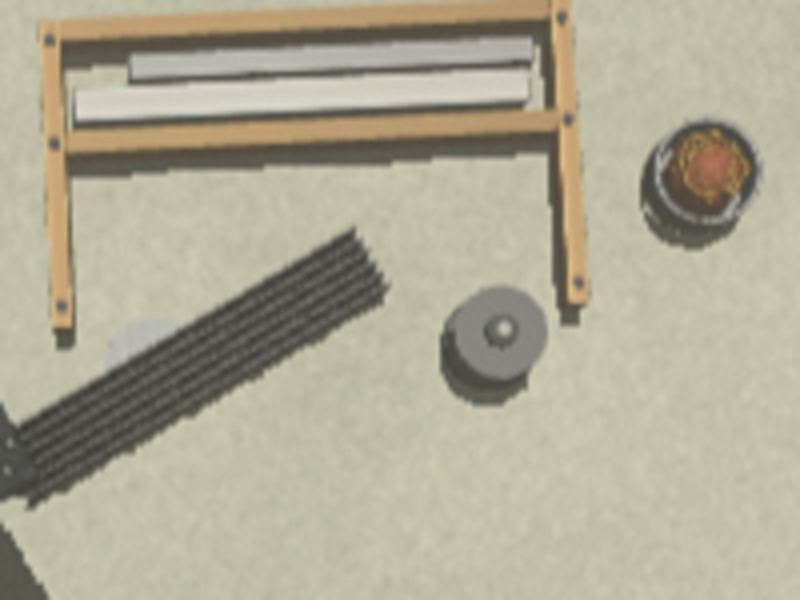

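The sink now sits angled with its right end at crop (370,259). It's left of the post with a clear gap, so the push went as planned. Next I'll push its left end face along its axis.

```bash
python3 - <<'E'
from h import *
d=robot.get_image("top"); q=bayf(ray(d,np.array([(353,228),(388,290),(20,427),(30,508)])/4+[224.6,89.6],22))
a=q[0]-q[2]; th=np.arctan2(a[0],-a[1]); n,u=nu(th); e=(q[0]+q[1])/2
cl=q[0]@n-20; print(q,"th",th,"c",cl,(q[1]-q[0])@n,"tR",e@u)
tR=e@u; R_=lambda t:cl*n+t*u
tEnd=min((95-(cl+20)*n[0])/u[0],138); print("tEnd",tEnd,R_(tEnd))
h=lambda t:R_(t-240-7.5)
y=th-np.pi/2
robot.move_ptp([*w(h(tR-30)),60],[np.pi,0,BY+y]); go(h(tR-30),y,speed=80); go(h(tR-5),y,speed=60)
hit=go(h(tEnd),y,speed=50,f_stop=25)
print(hit,robot.current_contact_force(),bayf(robot.current_tcp_pos()[:2]),h(tEnd))
go(h(tEnd-35),y); robot.move_linear([*w(h(tEnd-60)),130],speed=150)
print(robot.current_t()); look("a2")
E
```

```text
[[  50.3398754   -21.29746416]
 [  13.85198391  -39.33830183]
 [ -54.76388208  172.35591702]
 [-100.75535287  168.53920668]] th 0.4972535146493831 c 14.084337212989546 -40.67478385510765 tR 41.95645629537676
tEnd 136.3555067467286 [  77.42208029 -113.12388898]
False [-1.00007351  1.10595513 -0.81173418] [[-40.67591638 104.42373364]] [-40.63875249 104.40286745]
17.125
```

View pics/a2.png

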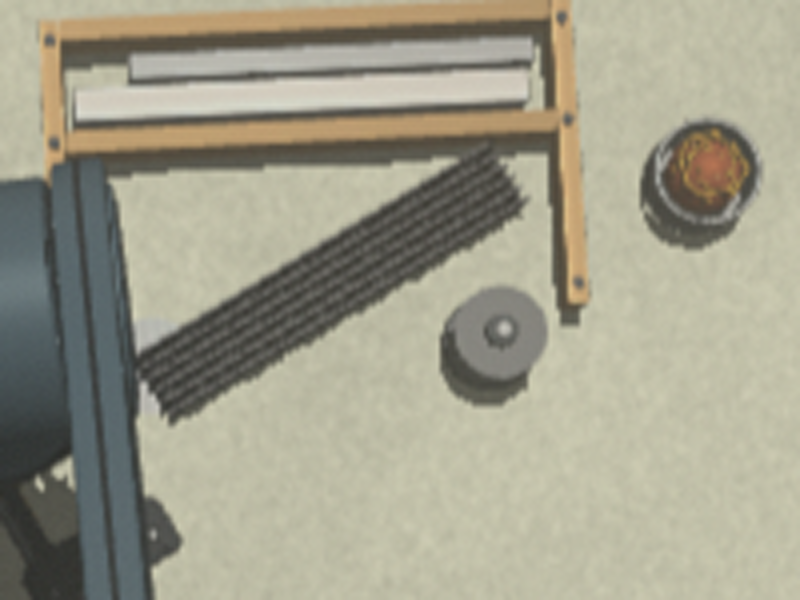

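Right end is in behind the post (crop (507,177)), just short of the rail; the left end is outside at (155,390). The length sits about 15 mm too far left to swing in clear of the left cheek, so I'll swing it partway, nudge it along its axis, then swing it fully in.

```bash
python3 - <<'E'
from h import *
th=.497; n,u=nu(th); P=14.1*n+76.4*u; c=P-60*u; s=-40
robot.move_gripper(1.0)
robot.move_ptp([*w(hand(c,th,s,65)),90],[np.pi,0,BY+th])
go(hand(c,th,s,65),th,speed=120); go(hand(c,th,s,30),th,speed=60)
for t in np.linspace(th,.35,4)[1:]:
    c=P-60*nu(t)[1]; go(hand(c,t,s),t,speed=40)
th=.35; n,u=nu(th); print(c)
go(hand(c,th,s,60),th); robot.move_linear([*w(hand(c,th,s,60)),90])
robot.move_gripper(0.0)
q=lambda a: c+(-120-17.5-a)*u-4*n
robot.move_ptp([*w(q(35)),90],[np.pi,0,BY+th]); go(q(35),th,speed=120); go(q(5),th,speed=60)
print(go(q(-9),th,speed=40,f_stop=25))
go(q(20),th); robot.move_linear([*w(q(60)),130],speed=150)
print(robot.current_t()); look("a3")
E
```

```text
[28.24707436 -4.07177943]
False
29.6417
```

View pics/a3.png

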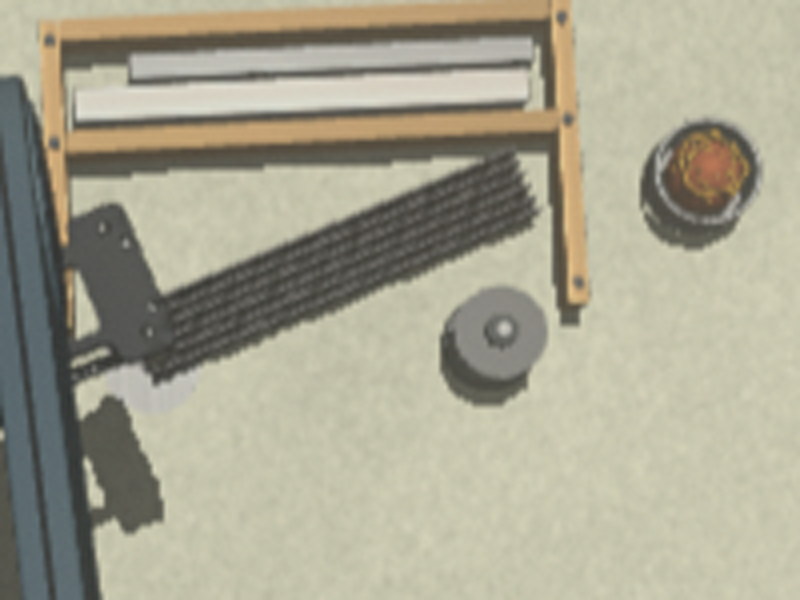

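Right end is now at crop (528,182), with room to the right cheek. I'll take the pose from these corners and swing the left end in, then press it square against the rail.

```bash
python3 - <<'E'
from h import *
d=robot.get_image("top"); q=bayf(ray(d,np.array([(517,152),(540,212),(152,382)])/4+[224.6,89.6],22))
a=q[1]-q[2]; th=float(np.arctan2(a[0],-a[1])); n,u=nu(th); Q=q[0]; print(q,"th",th,np.linalg.norm(a))
s=-40; c=Q-120*u-20*n; print("c",c)
robot.move_ptp([*w(c-190*u-40*n),120],[np.pi,0,BY+th])
robot.move_ptp([*w(hand(c,th,s,70)),100],[np.pi,0,BY+th]); robot.move_gripper(1.0)
go(hand(c,th,s,70),th,speed=120); go(hand(c,th,s,32),th,speed=60)
for t in np.linspace(th,0,6)[1:]:
    N,U=nu(t); c=Q-120*U-20*N; hit=go(hand(c,t,s),t,speed=40,f_stop=30); print(round(t,3),hit,robot.current_contact_force()[:2])
    if hit: break
p=bayf(robot.current_tcp_pos()[:2])[0]; print(p)
p1=np.array([p[0]-12,p[1]]); go(p1,0,speed=50)
p2=np.array([p1[0],c[1]]); go(p2,0,speed=80)
print("press",go(np.array([82,c[1]]),0,speed=25,f_stop=15),bayf(robot.current_tcp_pos()[:2]),robot.current_contact_force())
p=bayf(robot.current_tcp_pos()[:2])[0]
go(np.array([10,p[1]]),0); robot.move_linear([*w((-40,p[1])),140],speed=150)
robot.move_ptp([350,200,200],[np.pi,0,.5])
print(robot.current_t()); look("a4")
E
```

```text
[[  90.06390144 -117.25248251]
 [  54.81278513 -128.37521588]
 [ -32.61726999   96.86866714]] th 0.3702556406843927 241.61709660961372
c [ 27.9967527  -12.62137314]
0.296 False [-1.12594552  0.59018515]
0.222 False [-0.37701691  0.28365227]
0.148 False [-0.1150585  -0.76821127]
0.074 False [-1.11002644 -0.07354599]
0.0 False [0.22602882 0.05385351]
[42.6049536  42.73253966]
press True [[50.14737373  2.87534759]] [-0.16640863  0.43912752  0.01756437]
41.2167
```

View pics/a4.png

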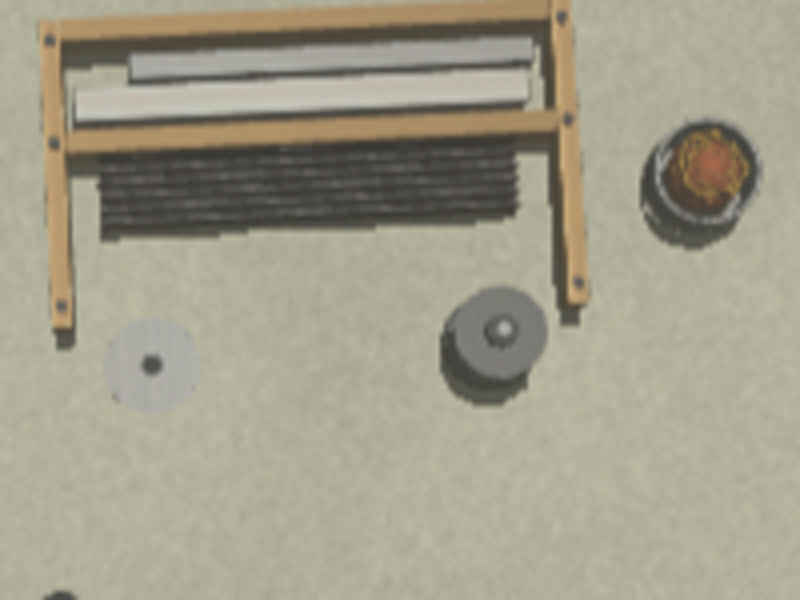

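The length lies inside the bay, with its near edge at crop (102,240)–(517,218) parallel to the rail. There may still be a small gap, so I'll press once more, compare the stop position, and then hand in.

```bash
python3 - <<'E'
from h import *
y=3
robot.move_ptp([*w((-10,y)),90],[np.pi,0,BY]); go((10,y),0,speed=120); go((45,y),0,speed=80)
print(go((70,y),0,speed=20,f_stop=22),bayf(robot.current_tcp_pos()[:2]))
go((10,y),0); robot.move_linear([*w((-40,y)),140],speed=150)
d=robot.get_image("top"); q=bayf(ray(d,np.array([(517,218),(102,240)])/4+[224.6,89.6],5))
print("near edge (old px)",q,robot.current_t())
E
```

```text
True [[50.06896633  3.3341758 ]]
near edge (old px) [[  55.3701429  -118.0090827 ]
 [  53.19867888  122.36065274]] 46.3833
```

```bash
python3 - <<'E'
from h import *
robot.move_ptp([350,150,220],[np.pi,0,.3]); robot.sleep(0.5); print(robot.hand_in(),robot.current_t())
E
```

```text
the job is handed in; nothing more can be done
the job is handed in; nothing more can be done
```

The 240 mm heat-sink length was pushed in right end first past the post and lies along the bay's back rail (a second press stopped at the same place); the hand is clear, and the job was handed in at about 48 s, though no verdict came back.

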